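Rank salvaged heat sinks by height on the sorting strip

TASK

Line up the four loose heat sinks by height on the white sorting strip, one standing upright and centred on each yellow square: the shortest next to the red end block, then taller and taller, with the tallest next to the black end block. Let go of them all and leave them at rest.

Things in the scene. Friction and masses are not known exactly. Their poses are not given: they have to be found in the camera images.
- sink_black_center (a point): Loose square heat sink, black pin-fin: 46 x 46 mm, 24 mm tall, rigid, closed enough to be gripped on any side like a solid block. Stands upright. The point is its centre, half-way up (12 mm above its foot); x and y are parallel to its sides, z is up.
- sink_blue_center (a point): Loose square heat sink, blue anodised, fins cut by a cross slot: 44 x 44 mm, 36 mm tall, rigid, closed enough to be gripped on any side like a solid block. Stands upright. The point is its centre, half-way up (18 mm above its foot); x and y are parallel to its sides, z is up.
- sink_silver_center (a point): Loose square heat sink, bare silver aluminium, straight upright fins: 46 x 46 mm, 48 mm tall, rigid, closed enough to be gripped on any side like a solid block. Stands upright. The point is its centre, half-way up (24 mm above its foot); x and y are parallel to its sides, z is up.
- sink_copper_center (a point): Loose square heat sink, copper, stacked level plates: 44 x 44 mm, 60 mm tall, rigid, closed enough to be gripped on any side like a solid block. Stands upright. The point is its centre, half-way up (30 mm above its foot); x and y are parallel to its sides, z is up.
- mark_a: One of four identical flat yellow 54 mm squares, the square at one end of the row. They are printed in a straight row, 85 mm apart, on a white fixed strip (90 x 420 mm, 6 mm thick, lying on the table). Origin: centre of the square, on the strip's top face, 6 mm above the table; x runs across the row, y along it, z up.
- mark_b: One of four identical flat yellow 54 mm squares, the square between mark_a and mark_c. They are printed in a straight row, 85 mm apart, on a white fixed strip (90 x 420 mm, 6 mm thick, lying on the table). Origin: centre of the square, on the strip's top face, 6 mm above the table; x runs across the row, y along it, z up.
- mark_c: One of four identical flat yellow 54 mm squares, the square between mark_b and mark_d. They are printed in a straight row, 85 mm apart, on a white fixed strip (90 x 420 mm, 6 mm thick, lying on the table). Origin: centre of the square, on the strip's top face, 6 mm above the table; x runs across the row, y along it, z up.
- mark_d: One of four identical flat yellow 54 mm squares, the square at the other end of the row. They are printed in a straight row, 85 mm apart, on a white fixed strip (90 x 420 mm, 6 mm thick, lying on the table). Origin: centre of the square, on the strip's top face, 6 mm above the table; x runs across the row, y along it, z up.
- red_block: Red block fixed across one end of the white strip, 70 x 20 mm, 18 mm tall, its centre 67 mm beyond the centre of the nearest yellow square; marks the end for the shortest. Either end of the strip may carry it. Origin: centre of its underside, on the strip (6 mm above the table).
- black_block: Black block fixed across one end of the white strip, 70 x 20 mm, 18 mm tall, its centre 67 mm beyond the centre of the nearest yellow square; marks the end for the tallest. Either end of the strip may carry it. Origin: centre of its underside, on the strip (6 mm above the table).
There are look-alikes about, which are no part of the job. Leave any green or turquoise look-alike of the part that bears sink_copper_center alone.

How it is judged:
By the outcome, as a careful person would: the job done as asked, in the order asked, and still so for the second after the job is handed in, with the robot touching nothing.
It also fails if it takes over 112 s, if anything falls off the work surface, if the arm or the gripper's body presses on something with over 40 N, if the wrist force passes 120 N, or if a joint passes its speed limit or range.

ROBOT

A 7-joint arm with a two-finger parallel gripper is mounted at the origin on the work surface. World frame = base frame: x ahead of the robot, y to its left, z up, the work surface at z = 0. Lengths are in mm, angles in rad, forces in N, time in s.
With the tool pointing down it reaches from about 425 to 975 mm from the base axis. Payload 16.7 kg.
Tool frame: the origin (TCP) lies midway between the tips of the shut fingers; the grasp point (between the pads) lies manip.grip_point_offset behind it (manip.grip_point_offset is the distance from the TCP to the grasp point, in mm); z points along the fingers, y is the line along which they close (so a half turn about z gives the same grasp; the last joint's range is limited). The gripper opens to 85 mm and grips with 20 to 120 N. Pads are 22 mm wide; open, the fingers measure 114 mm over their backs; the gripper's body (76 mm by 85 mm) begins 54 mm behind the grasp point. The pads swing forward as they close: fully open they stand 13 mm farther back than shut.
Start: joints at [0.964, 0.426, 0.074, 1.606, -0.034, 1.111, -0.067], TCP at [298.298, -605.47, 231.302] pointing down, gripper open.
Joint ranges: [-2.85, 2.85], [-0.5, 2.14], [-1.23, 1.37], [0.21, 2.46], [-1.02, 4.16], [0.16, 2.05], [-2.73, 2.73]. Speed limits (rad/s): [1.89, 1.89, 2.39, 2.39, 3.01, 3.01, 3.01].

INTERFACE

Orientations are given as a unit quaternion [w, x, y, z].
In Python, from rig import manip, get_image, camera_info, nets gives the robot as it stands.
- The arm moves only by the shell command python3 -m pendant 'ROWS' [FORCE]. ROWS is JSON, a list of rows, each a list of 5 numbers: the finger opening in cm, from 0 to 8.54, then the shift along the world's x, y, z in cm, then the turn about the world's z in rad. A call has exactly 5 rows; each row shifts and turns the commanded pose from where the row before left it; what a row does not reach is not made up. A row lasts 1/10 s, in which the tool goes at most 50 mm and 8.59 degrees, less where a joint would pass 70% of its speed; a pose out of reach is approached as far as the arm can. A call is refused whole if a number of a shift passes 5 or a number of a turn 0.15, either way. A call with a gripper value outside its range is refused whole. The fingers move at their own pace and stop on an object; FORCE is the grip in N (left out, the last holds). Time passes only in rows, so rows that do not move let the fingers close, or fill a call up. It gives the time, the measured TCP pose, the force, the opening and the grip force at its end, in the units of the state.
- manip.read_state(): the state, without advancing time (a new reading comes with each control period).
- get_image(name): name is "scene" or "top" or "wrist"; returns the picture (480x640x3 uint8, blue, green, red); there is no depth.
- camera_info(name): a dict with "fx", "fy", "cx", "cy" (pixels), "R" (3x3) and "t" (3): a world point X has camera coordinates R X + t; the wrist camera has in their place "mount" (4x4, takes a point from camera to tool coordinates, whose origin is the TCP and whose axes are the flange's). Camera axes: x right, y down, z forward; pixel columns grow to the right and rows downward; lengths in mm; the calibration is good to about 2 mm. A picture is of the moment at which its call begins: read the wrist's pose just before it. camera_info takes no time and is no camera call.
- manip.hand_in(): hands the job in; it is judged then, once.
Trained networks look in the newest picture that a camera, given by its name, has taken for a name from the list of things; names that differ only in an ending like _2 or _b are one class to them, and where a whole thing is asked for, a point or a joint stands for the part that bears it (a point fixed in the world has none). Each returns a list of dicts, best first, with "confidence" (0 to 1); they miss things now and then, are a little off and sometimes report something else, mostly with a low value. They report only what shows in the picture. A call takes as long as a camera call. They do not tell look-alikes from the thing itself.
- nets.spot_in(camera, query): "position" ([x, y, z] in mm, in world coordinates, good to about 4 mm: the middle of the surface that is visible of it).
- nets.cut_out(camera, query): "mask" (480x640 bool, what is visible of it).
The state is a dict: "clock": time; "qpos": joint angles; "dq": joint speeds; "joint_efforts": joint torques, N m; "tool_pos": TCP position; "ee_rot": TCP orientation; "ft_force": force on the tool from outside, world axes, zero at the start; "ft_torque": the same for the moment, N m; "finger_gap": finger opening in mm; "gripper_force": force on a finger pad.
Only numpy, scipy, OpenCV 4.12 (cv2) and the standard library are available. Lean on these libraries where they do the work, as an engineer would, in place of code of your own. Each camera call takes 0.05 s, during which the arm holds its last target. There are 200 camera calls.

## Working session

There is one attempt and no reset: what is moved stays moved. The work goes in short steps, Python scripts to look and compute and a shell command to move; the robot and the scene stay as the last step left them, time stands still between calls to the robot, and variables do not carry over. Pictures are saved under pics/ and viewed, at most 14 in all, crops included, and the job is handed in when it is done.

```bash
mkdir -p pics; ls; python3 - <<'E'
from rig import manip,get_image,camera_info,nets
import cv2,numpy as np
print(manip.grip_point_offset, manip.read_state())
for c in ("top","scene"):
    cv2.imwrite(f"pics/{c}0.png",get_image(c))
    print(c,camera_info(c))
for q in ["sink_black_center","sink_blue_center","sink_silver_center","sink_copper_center","mark_a","red_block","black_block"]:
    for d in nets.spot_in("top",q): print(q,round(d["confidence"],2),np.round(d["position"],1))
print(manip.read_state()["clock"])
E
```

```text
pics
18.700000000000003 {'clock': 0.0, 'qpos': array([ 0.96348974,  0.42672456,  0.07388216,  1.60662034, -0.03407861,
        1.11082949, -0.0670985 ]), 'dq': array([-1.01353486e-03, -1.86909494e-03, -1.05631322e-03,  7.64125226e-05,
       -8.63763945e-05,  7.48174804e-05,  5.72822830e-04]), 'joint_efforts': array([ 8.79547697e-04, -9.49838161e+01,  3.76200423e+00, -4.63519514e+01,
        1.94918067e-02,  1.00955911e-02, -2.18091595e-04]), 'tool_pos': array([ 298.09948752, -605.13638942,  230.6106348 ]), 'ee_rot': array([-6.25982175e-04,  9.73921242e-01,  2.26885385e-01, -2.12100565e-04]), 'ft_force': array([-0.67654597, -0.42819942,  0.3392797 ]), 'ft_torque': array([ 0.02390636, -0.02217192,  0.0313795 ]), 'gripper_force': 0.0, 'finger_gap': 85.28367403536811}
top {'fx': 505.3202991986517, 'fy': 505.3202991986517, 'cx': 327.3723026110303, 'cy': 238.97947991582802, 'R': array([[ 0.00943771, -0.99993308, -0.00669047],
       [-0.9950075 , -0.00872603, -0.09941795],
       [ 0.09935291,  0.00759534, -0.99502327]]), 't': array([ 18.39465009, 502.95882997, 850.69315104])}
scene {'fx': 474.3092897344966, 'fy': 474.3092897344966, 'cx': 311.75512973589883, 'cy': 239.74360330684533, 'R': array([[ 0.17596472,  0.98436708, -0.00760676],
       [ 0.8483277 , -0.15555738, -0.50610475],
       [-0.49937614,  0.08260356, -0.86243847]]), 't': array([-118.46757406, -417.28073391, 1315.44324944])}
sink_black_center 0.7 [ 461.9 -123.7    7.8]
sink_blue_center 0.9 [ 442.  -322.4   31.5]
sink_blue_center 0.71 [617.7 -29.2   4.3]
sink_copper_center 0.97 [372.4 211.   62.9]
sink_copper_center 0.84 [459.2 120.3  58.8]
sink_copper_center 0.79 [351.7 120.9  61.3]
mark_a 0.93 [640.4 143.4   4.7]
mark_a 0.76 [ 612.2 -108.8    3.1]
mark_a 0.72 [624.6  60.    9.1]
mark_a 0.57 [617.1 -26.9   5.9]
red_block 0.67 [ 597.8 -171.3   26.6]
black_block 0.62 [645.2 208.   20.5]
0.45
```

View pics/top0.png

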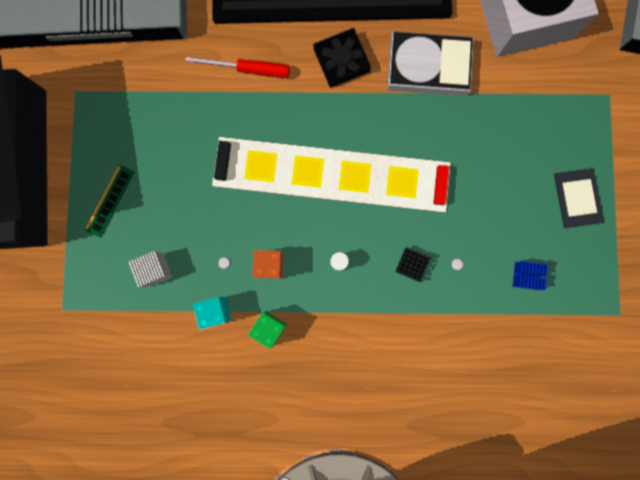

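View pics/scene0.png

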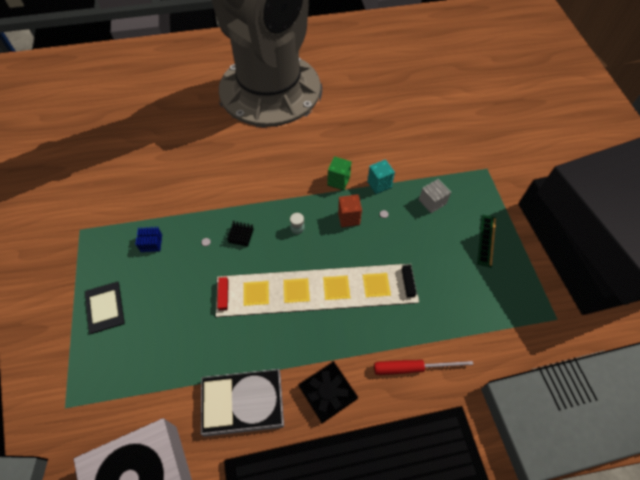

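Top picture: black sink (413,264), blue (530,275), silver (150,268), copper (267,264), with turquoise and green look-alikes at (211,312) and (267,330). The red block is on the right (442,185) and the black block on the left (222,160). Next I fit box outlines to the masks.

```bash
cat > h.py <<'E'
from rig import manip,get_image,camera_info,nets
import cv2,numpy as np
from scipy.spatial.transform import Rotation as Ro
from scipy.optimize import minimize
SZ=dict(black=(46,24),blue=(44,36),silver=(46,48),copper=(44,60))
def cam(name,st=None):
    i=camera_info(name); K=np.array([[i["fx"],0,i["cx"]],[0,i["fy"],i["cy"]],[0,0,1]])
    if "R" in i: return K,np.array(i["R"]),np.array(i["t"])
    T=np.eye(4); q=st["ee_rot"]; T[:3,:3]=Ro.from_quat([q[1],q[2],q[3],q[0]]).as_matrix(); T[:3,3]=st["tool_pos"]
    C=np.linalg.inv(T@np.array(i["mount"])); return K,C[:3,:3],C[:3,3]
def proj(c,P):
    p=(c[0]@(c[1]@np.asarray(P,float).T+c[2][:,None])).T; return p[:,:2]/p[:,2:]
def back(c,px,z):
    d=c[1].T@np.linalg.inv(c[0])@np.array([px[0],px[1],1.]); o=-c[1].T@c[2]
    return o+d*(z-o[2])/d[2]
def box(s,h,x,y,a,z0=0):
    return np.array([[x+np.cos(a)*u-np.sin(a)*v,y+np.sin(a)*u+np.cos(a)*v,z] for u in(-s/2,s/2) for v in(-s/2,s/2) for z in(z0,z0+h)])
def fit(c,mask,name,z0=0):
    s,h=SZ[name]; m=mask.astype(np.uint8); ys,xs=np.nonzero(m); b=back(c,(xs.mean(),ys.mean()),z0+h*.6)
    def cost(p):
        r=np.zeros(m.shape,np.uint8); q=cv2.convexHull((proj(c,box(s,h,p[0],p[1],p[2]/50,z0))*16).round().astype(np.int32))
        cv2.fillConvexPoly(r,q,255,cv2.LINE_AA,4); r=r/255.
        return 1-np.minimum(r,m).sum()/np.maximum(r,m).sum()
    best=min((minimize(cost,[b[0],b[1],a*50],method="Nelder-Mead",options=dict(initial_simplex=np.array([[0,0,0],[8,0,0],[0,8,0],[0,0,15]])+[b[0],b[1],a*50])) for a in(-.6,-.2,.2,.6)),key=lambda r:r.fun)
    x,y,a=best.x; return x,y,(a/50+np.pi/4)%(np.pi/2)-np.pi/4,1-best.fun
def yaw(st):  # closing direction mod pi
    q=st["ee_rot"]; v=Ro.from_quat([q[1],q[2],q[3],q[0]]).as_matrix()[:,1]; return np.arctan2(v[1],v[0])
E
python3 - <<'E'
from h import *
im=get_image("top"); c=cam("top"); hsv=cv2.cvtColor(im,cv2.COLOR_BGR2HSV)
for n in SZ:
    for d in nets.cut_out("top",f"sink_{n}_center"):
        m=d["mask"]; ys,xs=np.nonzero(m)
        if len(xs)>50: print(n,round(d["confidence"],2),len(xs),xs.mean().round(1),ys.mean().round(1),np.round(fit(c,m,n),3))
ye=cv2.inRange(hsv,(22,150,120),(34,255,255)); ye[:120]=0; ye[220:]=0
k,l,s,ce=cv2.connectedComponentsWithStats(ye)
P=np.array([back(c,ce[i],6)[:2] for i in range(1,k) if s[i,4]>200]); P=P[np.argsort(P[:,1])]; print(P.round(1),np.linalg.norm(np.diff(P,axis=0),axis=1))
d=P[-1]-P[0]; print("row dir",np.arctan2(d[1],d[0]),"yaw",yaw(manip.read_state()))
g=hsv[255:285,130:172]; m=np.zeros((480,640),np.uint8); m[245:290,125:170]=(hsv[245:290,125:170,1]<70)&(hsv[245:290,125:170,2]>70)
print("silver col",m.sum(),np.round(fit(c,m,"silver"),3))
E
```

```text
black 0.89 775 412.5 263.8 [ 4.61590e+02 -1.25918e+02 -3.95000e-01  9.08000e-01]
blue 0.61 885 529.4 274.7 [ 4.44517e+02 -3.26581e+02 -9.10000e-02  9.04000e-01]
silver 0.15 810 267.9 263.6 [ 4.58523e+02  1.24692e+02 -5.20000e-02  8.88000e-01]
copper 0.76 858 266.7 329.2 [348.409 122.645  -0.559   0.909]
copper 0.58 806 267.9 263.5 [ 4.58162e+02  1.23656e+02 -8.00000e-02  9.09000e-01]
[[ 609.1 -109.2]
 [ 618.   -24.5]
 [ 627.    60.3]
 [ 635.9  144.9]] [85.17172471 85.26417841 85.07449533]
row dir 1.4655622738507352 yaw -1.1131219182654983
silver col 1105 [4.47769e+02 3.28471e+02 3.80000e-01 9.47000e-01]
```

```bash
python3 -m pendant '[[8.5,1.5,2.8,-0.8,0.1],[8.5,1.5,2.8,-0.8,0.1],[8.5,1.5,2.8,-0.8,0.1],[8.5,1.5,2.8,-0.8,0.1],[8.5,1.4,2.8,-0.8,0.1]]' 40
python3 -m pendant '[[8.5,1.4,2.8,-0.8,0.1],[8.5,1.4,2.8,-0.8,0.1],[8.5,1.4,2.8,-0.8,0.1],[8.5,1.4,2.8,-0.8,0.1],[8.5,1.4,2.8,-0.8,0.1]]'
cat > look.py <<'E'
import sys
from h import *
n=sys.argv[1]; z0=float(sys.argv[3]) if len(sys.argv)>3 else 0
st=manip.read_state(); im=get_image("wrist"); c=cam("wrist",st)
cv2.imwrite(f"pics/{sys.argv[2]}.png",im); print("tool",st["tool_pos"].round(1),"yaw",yaw(st).round(3),"t",st["clock"])
for d in nets.cut_out("wrist",f"sink_{n}_center"):
    m=d["mask"]
    if m.sum()>300:
        ys,xs=np.nonzero(m); f=fit(c,m,n,z0)
        print(round(d["confidence"],2),m.sum(),"px",xs.min(),xs.max(),ys.min(),ys.max(),"fit",np.round(f,3),"shift cm",((f[:2]-st["tool_pos"][:2])/10).round(2),"dyaw",round((f[2]-yaw(st)+np.pi/4)%(np.pi/2)-np.pi/4,3))
E
python3 look.py blue w1
```

```text
clock: 1.2
tool_pos: [372.9, -464.3, 191.2]
ee_rot: [0.0, 0.887, 0.463, 0.0]
ft_force: [0.4, 0.8, -0.2]
finger_gap: 84.8
gripper_force: 0.0
clock: 1.7
tool_pos: [442.8, -324.4, 151.2]
ee_rot: [0.0, 0.745, 0.668, 0.0]
ft_force: [0.3, -0.3, -0.1]
finger_gap: 85.0
gripper_force: 0.0
tool [ 442.8 -324.4  151.2] yaw -0.109 t 1.7
```

View pics/w1.png

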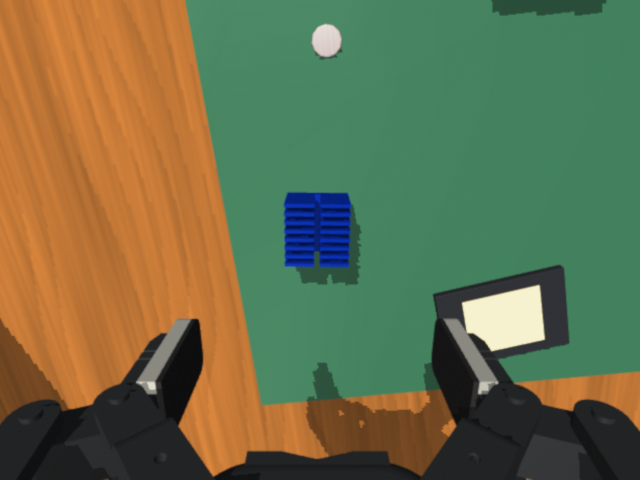

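The blue sink shows at columns 285–350, rows 193–268, square to the gripper. The net missed it, so I use colour instead.

```bash
cat > look.py <<'E'
import sys
from h import *
RNG=dict(blue=((112,120,30),(130,255,255)),copper=((3,120,60),(14,255,255)),silver=((0,0,60),(179,70,255)),black=((0,0,0),(179,255,48)))
def meas(n,pic,z0=0,roi=(0,300,150,500),camera="wrist"):
    st=manip.read_state(); im=get_image(camera); c=cam(camera,st)
    cv2.imwrite(f"pics/{pic}.png",im); print("tool",st["tool_pos"].round(1),"yaw",yaw(st).round(3),"t",st["clock"])
    ms=[("net%.2f"%d["confidence"],d["mask"]) for d in nets.cut_out(camera,f"sink_{n}_center")]
    a=cv2.inRange(cv2.cvtColor(im,cv2.COLOR_BGR2HSV),*RNG[n]); b=np.zeros_like(a); b[roi[0]:roi[1],roi[2]:roi[3]]=a[roi[0]:roi[1],roi[2]:roi[3]]
    b=cv2.morphologyEx(b,cv2.MORPH_CLOSE,np.ones((7,7))); k,l,s,_=cv2.connectedComponentsWithStats(b)
    if k>1: ms.append(("col",l==1+np.argmax(s[1:,4])))
    for t,m in ms:
        if m.sum()<300: continue
        ys,xs=np.nonzero(m); f=fit(c,m,n,z0)
        print(t,m.sum(),"px",xs.min(),xs.max(),ys.min(),ys.max(),"fit",np.round(f,3),"shift cm",((f[:2]-st["tool_pos"][:2])/10).round(2),"dyaw",round((f[2]-yaw(st)+np.pi/4)%(np.pi/2)-np.pi/4,3))
if __name__=="__main__": meas(sys.argv[1],sys.argv[2],float(sys.argv[3]) if len(sys.argv)>3 else 0)
E
python3 look.py blue w2
```

```text
tool [ 444.  -321.4  150.6] yaw -0.104 t 1.8
net0.62 4872 px 282 349 196 273 fit [ 4.43000e+02 -3.26383e+02 -1.19000e-01  9.45000e-01] shift cm [-0.1 -0.5] dyaw -0.015
col 4562 px 283 349 198 271 fit [ 4.43095e+02 -3.26370e+02 -1.23000e-01  8.93000e-01] shift cm [-0.09 -0.5 ] dyaw -0.019
```

```bash
python3 -m pendant '[[8.5,-0.1,-0.5,0,-0.015],[8.5,0,0,-4,0],[8.5,0,0,-4,0],[8.5,0,0,-4,0],[8.5,0,0,-2,0]]'
python3 -m pendant '[[4,0,0,0,0],[4,0,0,0,0],[4,0,0,0,0],[4,0,0,0,0],[4,0,0,0,0]]' 40
```

```text
clock: 2.4
tool_pos: [439.4, -331.3, 8.5]
ee_rot: [-0.001, 0.752, 0.659, -0.001]
ft_force: [0.5, 0.4, 0.3]
finger_gap: 85.1
gripper_force: 0.0
clock: 2.9
tool_pos: [442.0, -331.5, 13.0]
ee_rot: [0.001, 0.751, 0.66, 0.0]
ft_force: [-1.6, -0.0, 9.4]
finger_gap: 43.4
gripper_force: 41.9
```

```bash
python3 -m pendant '[[4,0,0,0.5,0],[4,0,0,1,0],[4,0,0,2,0],[4,0,0,4,0],[4,0,0,0,0]]'; python3 -m pendant '[[4,0,0,0,0],[4,0,0,0,0],[4,0,0,0,0],[4,0,0,0,0],[4,0,0,0,0]]'; python3 look.py blue w3 75
```

```text
clock: 3.4
tool_pos: [443.6, -331.9, 91.5]
ee_rot: [0.003, 0.751, 0.66, 0.001]
ft_force: [-0.5, -0.2, -0.5]
finger_gap: 43.6
gripper_force: 41.1
clock: 3.9
tool_pos: [441.1, -330.3, 85.8]
ee_rot: [-0.001, 0.751, 0.66, -0.0]
ft_force: [1.4, -0.4, -1.4]
finger_gap: 43.4
gripper_force: 41.1
tool [ 441.1 -330.3   85.8] yaw -0.128 t 3.9
net0.71 18204 px 248 383 248 397 fit [ 4.42094e+02 -3.24121e+02 -1.17000e-01  8.85000e-01] shift cm [0.1  0.61] dyaw 0.011
col 6368 px 249 383 248 299 fit [ 4.46697e+02 -3.17773e+02  2.27000e-01  3.09000e-01] shift cm [0.56 1.25] dyaw 0.354
```

View pics/w3.png

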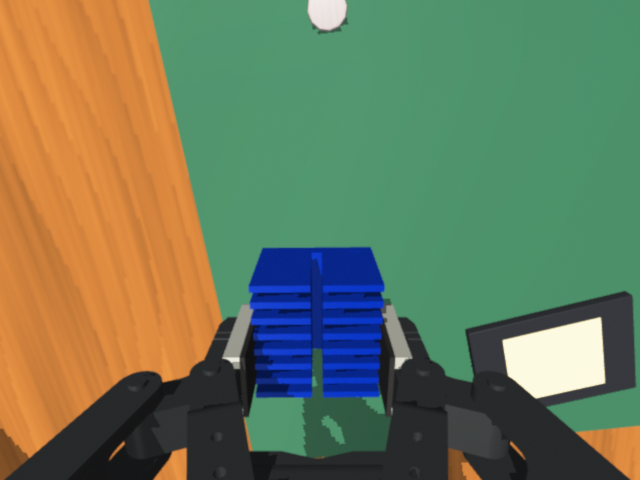

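```bash
python3 -m pendant '[[4,1.2,2,0,0],[4,2.2,3.8,0,0],[4,2.2,3.8,0,0],[4,2.2,3.8,0,0],[4,2.2,3.8,0,0.02]]'
python3 -m pendant '[[4,2.2,3.8,0,0],[4,2.2,3.8,0,0],[4,1.8,3,0,0],[4,1.1,1.5,0,0],[4,0.5,0.8,0,0]]'
python3 -m pendant '[[4,0,0,0,0],[4,0,0,0,0],[4,0,0,0,0],[4,0,0,0,0],[4,0,0,0,0]]'
cat >> look.py <<'E'
    st=manip.read_state(); im=get_image("wrist"); c=cam("wrist",st)
    ye=cv2.inRange(cv2.cvtColor(im,cv2.COLOR_BGR2HSV),(22,150,100),(34,255,255)); k,l,s,ce=cv2.connectedComponentsWithStats(ye)
    for i in range(1,k):
        if s[i,4]>300: print("yellow",s[i],back(c,ce[i],6)[:2].round(1))
E
python3 look.py blue w4 75
```

```text
clock: 4.5
tool_pos: [542.0, -156.9, 86.3]
ee_rot: [0.0, 0.744, 0.668, -0.0]
ft_force: [0.4, 0.4, -1.0]
finger_gap: 43.4
gripper_force: 41.1
clock: 5.0
tool_pos: [620.0, -27.9, 86.1]
ee_rot: [-0.0, 0.744, 0.669, 0.0]
ft_force: [1.0, -0.1, -0.9]
finger_gap: 43.4
gripper_force: 41.1
clock: 5.5
tool_pos: [619.1, -30.3, 86.4]
ee_rot: [0.0, 0.745, 0.668, -0.0]
ft_force: [0.2, -0.3, -1.3]
finger_gap: 43.6
gripper_force: 41.1  File "look.py", line 16
    st=manip.read_state(); im=get_image("wrist"); c=cam("wrist",st)
IndentationError: unexpected indent
```

```bash
sed -i 's/^if __name__.*/if __name__=="__main__":\n    meas(sys.argv[1],sys.argv[2],float(sys.argv[3]) if len(sys.argv)>3 else 0)/' look.py; python3 look.py blue w4 75
```

```text
tool [619.1 -30.3  86.4] yaw -0.109 t 5.5
net0.62 18264 px 248 383 248 397 fit [ 6.20213e+02 -2.44070e+01 -9.70000e-02  8.97000e-01] shift cm [0.11 0.59] dyaw 0.012
col 6364 px 249 383 248 299 fit [ 6.17676e+02 -1.70240e+01 -4.74000e-01  3.12000e-01] shift cm [-0.14  1.33] dyaw -0.365
yellow [  257    29   109   112 11756] [627.1  61.4]
yellow [ 265  198   96   50 4642] [619.3 -11.7]
yellow [274 349  80  53 787] [ 608.8 -121.7]
```

View pics/w4.png

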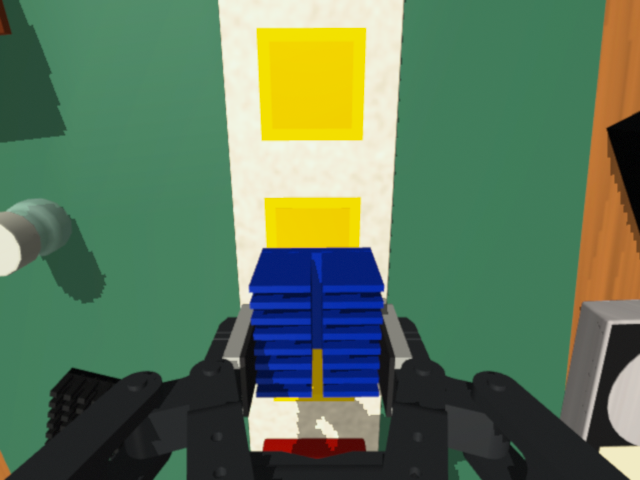

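```bash
python3 -m pendant '[[4,-0.15,0,-2,0],[4,0,0,-2.5,0],[4,0,0,-1.3,0],[4,0,0,-0.7,0],[4,0,0,-0.3,0]]'
python3 -m pendant '[[4,0,0,-0.1,0],[4,0,0,0,0],[4,0,0,0,0],[4,0,0,0,0],[4,0,0,0,0]]'
python3 -m pendant '[[5.5,0,0,0,0],[8.5,0,0,0,0],[8.5,0,0,0,0],[8.5,0,0,0,0],[8.5,0,0,0,0]]'
```

```text
clock: 6.15
tool_pos: [617.4, -29.4, 18.9]
ee_rot: [-0.0, 0.744, 0.668, -0.001]
ft_force: [-22.4, -0.4, 53.3]
finger_gap: 43.7
gripper_force: 47.7
clock: 6.65
tool_pos: [617.3, -29.4, 19.0]
ee_rot: [-0.0, 0.744, 0.668, -0.0]
ft_force: [-13.8, 0.4, 22.9]
finger_gap: 43.3
gripper_force: 43.9
clock: 7.15
tool_pos: [617.8, -29.5, 17.3]
ee_rot: [-0.0, 0.744, 0.668, -0.0]
ft_force: [-0.1, 0.2, -0.4]
finger_gap: 84.8
gripper_force: 0.0
```

```bash
python3 -m pendant '[[8.5,0,0,2,0],[8.5,0,0,4,0],[8.5,0,0,4,0],[8.5,-2,-1.2,2,-0.05],[8.5,-3.4,-2.2,0,-0.06]]'
python3 -m pendant '[[8.5,-3.4,-2.2,0,-0.06],[8.5,-3.4,-2.2,0,-0.06],[8.5,-2.2,-1.2,0,-0.06],[8.5,-0.8,-0.4,0,0],[8.5,-0.4,-0.2,0,0]]'
python3 -m pendant '[[8.5,0,0,0,0],[8.5,0,0,0,0],[8.5,0,0,0,0],[8.5,0,0,0,0],[8.5,0,0,0,0]]'
python3 look.py black w5
```

```text
clock: 7.65
tool_pos: [566.2, -62.2, 140.4]
ee_rot: [0.002, 0.78, 0.626, 0.003]
ft_force: [-0.5, -1.6, 0.0]
finger_gap: 85.0
gripper_force: 0.0
clock: 8.15
tool_pos: [461.6, -125.8, 137.6]
ee_rot: [0.0, 0.833, 0.553, 0.0]
ft_force: [0.1, 1.0, 0.1]
finger_gap: 85.1
gripper_force: 0.0
clock: 8.65
tool_pos: [462.0, -125.2, 137.2]
ee_rot: [-0.0, 0.833, 0.554, -0.0]
ft_force: [0.7, -0.5, 0.8]
finger_gap: 85.3
gripper_force: 0.0
tool [ 462.  -125.2  137.2] yaw -0.397 t 8.65
net0.75 4817 px 280 351 194 269 fit [ 4.60974e+02 -1.25763e+02 -4.13000e-01  8.93000e-01] shift cm [-0.11 -0.06] dyaw -0.016
col 4752 px 281 350 195 267 fit [ 4.61342e+02 -1.26572e+02 -3.97000e-01  8.83000e-01] shift cm [-0.07 -0.14] dyaw -0.0
yellow [ 453    0   96   38 1170] [609.8 -45.7]
yellow [ 468   64   95  108 7241] [ 609.  -107.9]
```

View pics/w5.png

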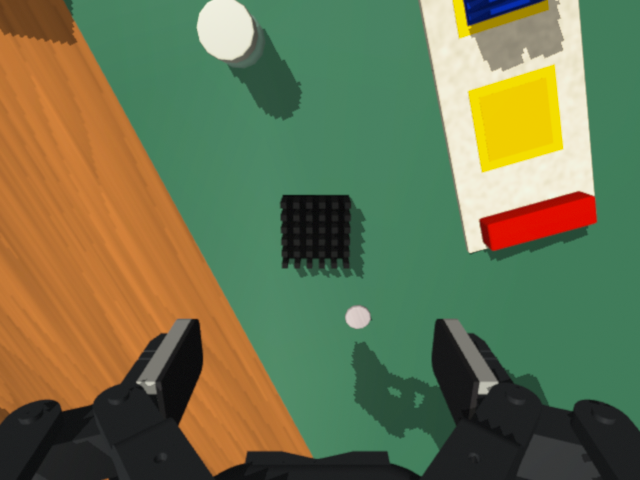

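```bash
python3 -m pendant '[[8.5,-0.1,-0.1,-3.3,-0.01],[8.5,0,0,-4,0],[8.5,0,0,-4,0],[8.5,0,0,-1.5,0],[8.5,0,0,-0.5,0]]'
python3 -m pendant '[[4.2,0,0,0,0],[4.2,0,0,0,0],[4.2,0,0,0,0],[4.2,0,0,0,0],[4.2,0,0,0,0]]' 40
python3 -m pendant '[[4.2,0,0,0,0],[4.2,0,0,0,0],[4.2,0,0,2,0],[4.2,0,0,4,0],[4.2,0,0,1.5,0]]' 40
```

```text
clock: 9.3
tool_pos: [459.7, -126.1, 2.5]
ee_rot: [-0.001, 0.836, 0.549, -0.001]
ft_force: [-0.4, 0.1, 0.9]
finger_gap: 85.0
gripper_force: 0.0
clock: 9.8
tool_pos: [461.6, -126.7, 5.6]
ee_rot: [0.001, 0.836, 0.549, 0.001]
ft_force: [-1.7, 1.5, 7.3]
finger_gap: 45.2
gripper_force: 40.3
clock: 10.3
tool_pos: [462.2, -126.8, 82.9]
ee_rot: [0.001, 0.836, 0.549, 0.001]
ft_force: [-0.7, 0.5, -0.7]
finger_gap: 44.9
gripper_force: 42.0
```

```bash
python3 -m pendant '[[4.2,1.5,0.2,0,0.05],[4.2,3,0.4,0,0.08],[4.2,3.5,0.4,0,0.09],[4.2,3.5,0.4,0,0.08],[4.2,2,0.2,0,0]]'
python3 -m pendant '[[4.2,0.9,0.1,0,0],[4.2,0.4,0.1,0,0],[4.2,0,0,0,0],[4.2,0,0,0,0],[4.2,0,0,0,0]]'
python3 -m pendant '[[4.2,0,0,0,0],[4.2,0,0,0,0],[4.2,0,0,0,0],[4.2,0,0,0,0],[4.2,0,0,0,0]]'
python3 look.py black w6 75
```

```text
clock: 10.8
tool_pos: [598.6, -110.1, 80.5]
ee_rot: [0.001, 0.743, 0.669, 0.001]
ft_force: [-0.3, 0.1, -0.9]
finger_gap: 45.3
gripper_force: 41.9
clock: 11.3
tool_pos: [608.1, -108.8, 79.5]
ee_rot: [-0.0, 0.744, 0.668, -0.0]
ft_force: [0.6, -0.4, -0.6]
finger_gap: 44.9
gripper_force: 41.9
clock: 11.8
tool_pos: [608.8, -108.5, 79.3]
ee_rot: [-0.0, 0.744, 0.668, -0.0]
ft_force: [-0.5, 0.2, -1.4]
finger_gap: 45.7
gripper_force: 41.9
tool [ 608.8 -108.5   79.3] yaw -0.108 t 11.8
net0.95 15865 px 249 384 264 402 fit [ 6.09058e+02 -1.07665e+02 -1.26000e-01  8.36000e-01] shift cm [0.03 0.08] dyaw -0.018
col 4428 px 251 383 265 299 fit [ 6.09340e+02 -1.07903e+02 -1.01000e-01  2.34000e-01] shift cm [0.06 0.06] dyaw 0.007
yellow [260  40 108 114 819] [599.9 -28.9]
yellow [ 267  212   98   53 5093] [610.2 -97.3]
```

View pics/w6.png

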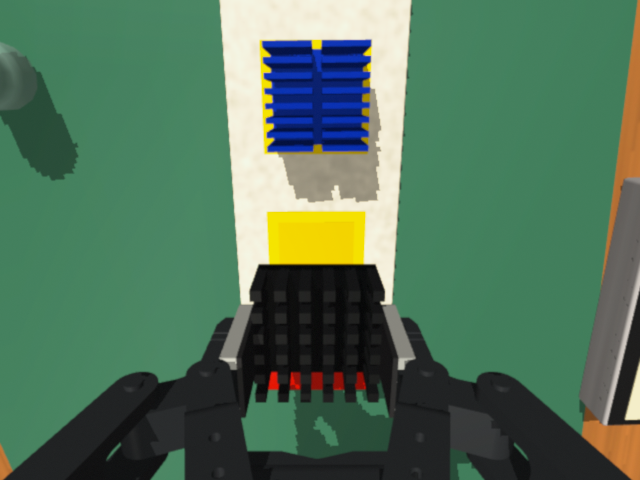

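```bash
python3 -m pendant '[[4.2,0,-0.07,-2,0],[4.2,0,0,-2.5,0],[4.2,0,0,-1.3,0],[4.2,0,0,-0.6,0],[4.2,0,0,-0.3,0]]'
python3 -m pendant '[[4.2,0,0,0,0],[4.2,0,0,0,0],[4.2,0,0,0,0],[4.2,0,0,0,0],[4.2,0,0,0,0]]'
python3 -m pendant '[[5.5,0,0,0,0],[8.5,0,0,0,0],[8.5,0,0,0,0],[8.5,0,0,0,0],[8.5,0,0,0,0]]'
```

```text
clock: 12.45
tool_pos: [608.8, -109.1, 12.0]
ee_rot: [-0.0, 0.744, 0.668, -0.0]
ft_force: [-0.0, 0.3, 0.2]
finger_gap: 44.8
gripper_force: 41.9
clock: 12.95
tool_pos: [609.0, -109.2, 12.6]
ee_rot: [0.0, 0.744, 0.668, 0.0]
ft_force: [-0.0, 0.7, -1.0]
finger_gap: 45.3
gripper_force: 41.9
clock: 13.45
tool_pos: [608.8, -109.2, 12.3]
ee_rot: [-0.0, 0.744, 0.668, -0.0]
ft_force: [-0.2, 0.8, -1.2]
finger_gap: 84.6
gripper_force: 0.0
```

```bash
python3 -m pendant '[[8.5,0,0,2,0],[8.5,0,0,4,0],[8.5,0,0,4,0],[8.5,-1,1,4,0],[8.5,-2.2,3.4,2.8,0.025]]'
python3 -m pendant '[[8.5,-2.4,3.8,0,0],[8.5,-2.4,3.8,0,0],[8.5,-2.4,3.8,0,0],[8.5,-2.4,3.8,0,0],[8.5,-1.4,2.3,0,0]]'
python3 -m pendant '[[8.5,-0.6,1,0,0],[8.5,-0.2,0.4,0,0],[8.5,0,0,0,0],[8.5,0,0,0,0],[8.5,0,0,0,0]]'
python3 -m pendant '[[8.5,0,0,0,0],[8.5,0,0,0,0],[8.5,0,0,0,0],[8.5,0,0,0,0],[8.5,0,0,0,0]]'
python3 look.py copper w7
```

```text
clock: 13.95
tool_pos: [577.9, -67.6, 182.8]
ee_rot: [0.001, 0.737, 0.676, 0.001]
ft_force: [1.0, 0.7, 0.4]
finger_gap: 84.7
gripper_force: 0.0
clock: 14.45
tool_pos: [464.9, 112.3, 180.6]
ee_rot: [0.0, 0.735, 0.678, 0.0]
ft_force: [0.7, 0.3, 0.2]
finger_gap: 84.8
gripper_force: 0.0
clock: 14.95
tool_pos: [459.3, 122.8, 180.1]
ee_rot: [-0.0, 0.736, 0.677, -0.0]
ft_force: [-0.3, -0.7, -0.6]
finger_gap: 84.9
gripper_force: 0.0
clock: 15.45
tool_pos: [458.8, 123.8, 180.3]
ee_rot: [-0.0, 0.736, 0.677, 0.0]
ft_force: [-0.5, -0.6, -0.4]
finger_gap: 85.1
gripper_force: 0.0
tool [458.8 123.8 180.3] yaw -0.083 t 15.45
net0.96 4932 px 279 346 182 262 fit [4.57700e+02 1.23759e+02 1.00000e-03 9.30000e-01] shift cm [-0.11 -0.01] dyaw 0.084
net0.83 6200 px 115 215 186 283 fit [348.734 122.891  -0.579   0.959] shift cm [-11.01  -0.09] dyaw -0.496
net0.66 7040 px 119 232 47 143 fit [3.76177e+02 2.16452e+02 2.50000e-01 9.53000e-01] shift cm [-8.27  9.26] dyaw 0.333
col 5049 px 280 347 181 262 fit [ 4.57828e+02  1.23611e+02 -3.10000e-02  9.52000e-01] shift cm [-0.1  -0.02] dyaw 0.053
yellow [ 502  130   83   71 4824] [635.3 145.5]
yellow [ 485  237   75   61 3752] [626.3  61.3]
yellow [477 328  62  12 326] [ 6.17e+02 -1.00e-01]
```

View pics/w7.png

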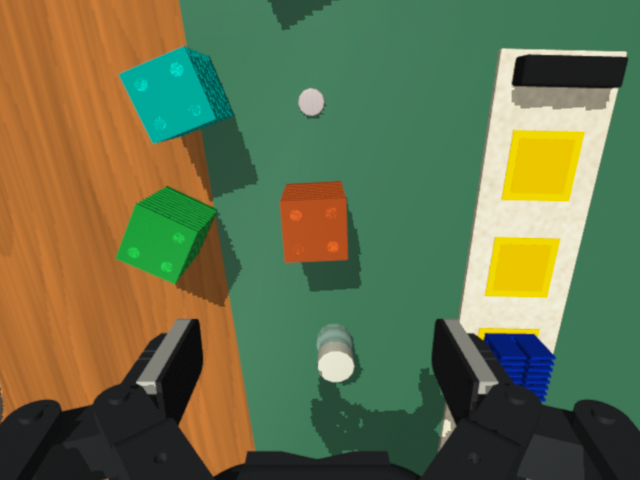

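```bash
python3 -m pendant '[[8.5,-0.1,0,-2,0.05],[8.5,0,0,-4,0],[8.5,0,0,-4,0],[8.5,0,0,-3.5,0],[8.5,0,0,-2.3,0]]'
python3 -m pendant '[[4,0,0,0,0],[4,0,0,0,0],[4,0,0,0,0],[4,0,0,0,0],[4,0,0,0,0]]' 40
python3 -m pendant '[[4,0,0,0,0],[4,0,0,0,0],[4,0,0,2,0],[4,0,0,3.5,0],[4,0,0,2,0]]' 40
```

```text
clock: 16.1
tool_pos: [456.8, 123.6, 20.1]
ee_rot: [-0.001, 0.719, 0.695, -0.001]
ft_force: [1.1, 0.1, -0.3]
finger_gap: 84.8
gripper_force: 0.0
clock: 16.6
tool_pos: [458.7, 124.0, 23.7]
ee_rot: [0.001, 0.719, 0.695, 0.001]
ft_force: [-1.9, 0.1, 11.5]
finger_gap: 43.5
gripper_force: 42.1
clock: 17.1
tool_pos: [458.4, 124.1, 100.0]
ee_rot: [0.001, 0.719, 0.695, 0.001]
ft_force: [0.5, -0.4, -3.1]
finger_gap: 43.5
gripper_force: 41.9
```

```bash
python3 -m pendant '[[4,1.5,0.2,0,-0.02],[4,3.2,0.4,0,-0.05],[4,4,0.5,0,0],[4,4,0.4,0,0],[4,2.8,0.3,0,0]]'
python3 -m pendant '[[4,1.5,0.2,0,0],[4,0.6,0.1,0,0],[4,0.2,0,0,0],[4,0,0,0,0],[4,0,0,0,0]]'
python3 -m pendant '[[4,0,0,0,0],[4,0,0,0,0],[4,0,0,0,0],[4,0,0,0,0],[4,0,0,0,0]]'
python3 look.py copper w8 75
```

```text
clock: 17.6
tool_pos: [615.4, 141.7, 98.3]
ee_rot: [0.0, 0.743, 0.669, 0.001]
ft_force: [0.0, 0.1, -2.0]
finger_gap: 43.7
gripper_force: 41.9
clock: 18.1
tool_pos: [635.1, 144.7, 97.6]
ee_rot: [0.0, 0.743, 0.67, -0.0]
ft_force: [-0.3, -0.1, -2.7]
finger_gap: 43.7
gripper_force: 41.9
clock: 18.6
tool_pos: [635.8, 144.8, 97.3]
ee_rot: [-0.0, 0.743, 0.67, -0.0]
ft_force: [0.8, -0.8, -2.7]
finger_gap: 43.6
gripper_force: 41.9
tool [635.8 144.8  97.3] yaw -0.103 t 18.6
net0.86 25203 px 243 390 250 439 fit [ 6.36498e+02  1.45545e+02 -1.19000e-01  9.38000e-01] shift cm [0.07 0.07] dyaw -0.016
col 5572 px 252 382 251 299 fit [6.40561e+02 1.51551e+02 2.30000e-01 2.09000e-01] shift cm [0.48 0.67] dyaw 0.333
yellow [ 271  203   91   48 4297] [637.1 157.2]
```

View pics/w8.png

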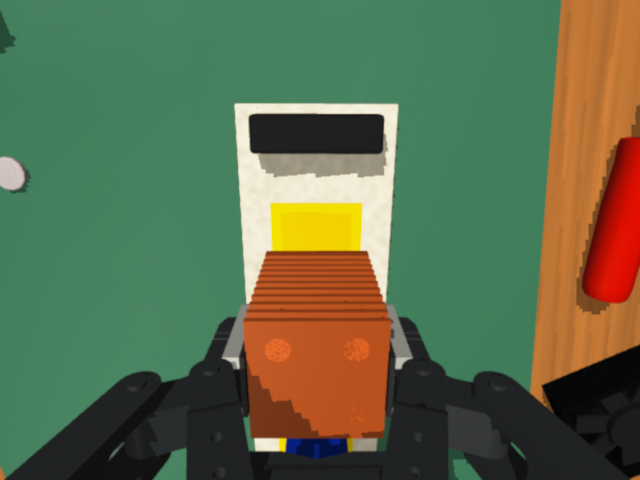

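```bash
python3 -m pendant '[[4,-0.03,0,-2,0],[4,0,0,-2.5,0],[4,0,0,-1.3,0],[4,0,0,-0.6,0],[4,0,0,-0.3,0]]'
python3 -m pendant '[[4,0,0,0,0],[4,0,0,0,0],[4,0,0,0,0],[4,0,0,0,0],[4,0,0,0,0]]'
python3 -m pendant '[[5.5,0,0,0,0],[8.5,0,0,0,0],[8.5,0,0,0,0],[8.5,0,0,0,0],[8.5,0,0,0,0]]'
```

```text
clock: 19.25
tool_pos: [635.5, 144.9, 30.1]
ee_rot: [-0.0, 0.743, 0.67, -0.0]
ft_force: [0.7, 0.2, -2.6]
finger_gap: 43.2
gripper_force: 41.7
clock: 19.75
tool_pos: [635.6, 144.8, 30.6]
ee_rot: [0.0, 0.743, 0.67, 0.0]
ft_force: [-0.1, 0.0, -2.7]
finger_gap: 43.7
gripper_force: 41.7
clock: 20.25
tool_pos: [635.5, 144.9, 30.3]
ee_rot: [-0.0, 0.743, 0.67, 0.0]
ft_force: [0.1, -0.1, -0.9]
finger_gap: 84.8
gripper_force: 0.0
```

```bash
python3 -m pendant '[[8.5,0,0,2,0],[8.5,0,0,4,0],[8.5,0,0,4,0],[8.5,-1,1,3.5,0],[8.5,-2.5,2.5,0,0.08]]'
python3 -m pendant '[[8.5,-3.3,3.2,0,0.1],[8.5,-3.3,3.2,0,0.1],[8.5,-3.3,3.2,0,0.1],[8.5,-3,2.9,0,0.1],[8.5,-1.5,1.5,0,0]]'
python3 -m pendant '[[8.5,-0.7,0.7,0,0],[8.5,-0.2,0.2,0,0],[8.5,0,0,0,0],[8.5,0,0,0,0],[8.5,0,0,0,0]]'
python3 -m pendant '[[8.5,0,0,0,0],[8.5,0,0,0,0],[8.5,0,0,0,0],[8.5,0,0,0,0],[8.5,0,0,0,0]]'
python3 look.py silver w9
```

```text
clock: 20.75
tool_pos: [604.0, 178.7, 170.2]
ee_rot: [0.002, 0.717, 0.697, 0.003]
ft_force: [-0.1, 1.9, -0.5]
finger_gap: 85.0
gripper_force: 0.0
clock: 21.25
tool_pos: [453.6, 322.5, 165.7]
ee_rot: [-0.0, 0.559, 0.829, 0.0]
ft_force: [1.4, 0.6, 0.8]
finger_gap: 85.1
gripper_force: 0.0
clock: 21.75
tool_pos: [448.3, 327.9, 165.2]
ee_rot: [0.0, 0.563, 0.827, -0.0]
ft_force: [0.1, 0.1, 0.4]
finger_gap: 84.8
gripper_force: 0.0
clock: 22.25
tool_pos: [447.5, 328.8, 165.3]
ee_rot: [-0.0, 0.562, 0.827, 0.0]
ft_force: [1.2, 0.3, -0.8]
finger_gap: 85.2
gripper_force: 0.0
tool [447.5 328.8 165.3] yaw 0.377 t 22.25
net0.92 5317 px 280 349 186 266 fit [4.48084e+02 3.27073e+02 4.04000e-01 9.39000e-01] shift cm [ 0.06 -0.18] dyaw 0.027
col 5610 px 279 350 185 267 fit [4.48135e+02 3.27220e+02 4.02000e-01 9.82000e-01] shift cm [ 0.06 -0.16] dyaw 0.025
yellow [393 428  54  38 376] [617.2 156.8]
```

View pics/w9.png

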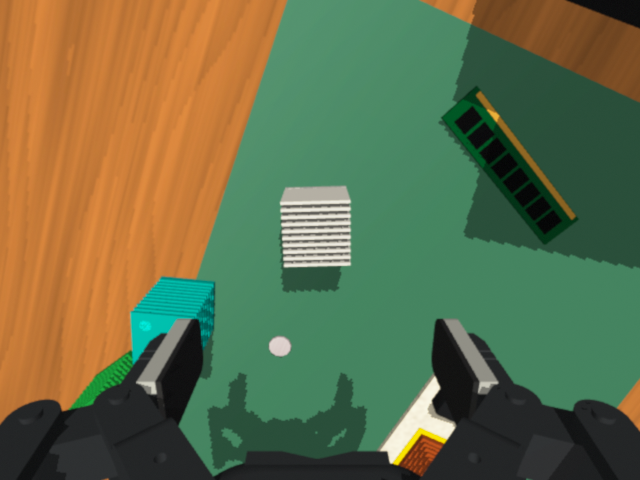

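```bash
python3 -m pendant '[[8.5,0.05,-0.15,-2.5,0.025],[8.5,0,0,-4,0],[8.5,0,0,-4,0],[8.5,0,0,-3,0],[8.5,0,0,-1.5,0]]'
python3 -m pendant '[[4.2,0,0,0,0],[4.2,0,0,0,0],[4.2,0,0,0,0],[4.2,0,0,0,0],[4.2,0,0,0,0]]' 40
python3 -m pendant '[[4.2,0,0,0,0],[4.2,0,0,0,0],[4.2,0,0,2.5,0],[4.2,0,0,4.5,0],[4.2,0,0,3,0]]' 40
```

```text
clock: 22.9
tool_pos: [446.9, 326.6, 12.9]
ee_rot: [-0.001, 0.552, 0.834, -0.001]
ft_force: [0.1, 0.2, -0.3]
finger_gap: 85.1
gripper_force: 0.0
clock: 23.4
tool_pos: [448.9, 328.0, 17.0]
ee_rot: [0.001, 0.552, 0.834, 0.001]
ft_force: [-0.9, 0.1, 9.9]
finger_gap: 45.3
gripper_force: 42.2
clock: 23.9
tool_pos: [448.4, 327.9, 118.5]
ee_rot: [0.0, 0.552, 0.834, 0.001]
ft_force: [1.5, -0.4, -1.1]
finger_gap: 45.4
gripper_force: 41.7
```

```bash
python3 -m pendant '[[4.2,1,-1.5,0,-0.04],[4.2,2.2,-3.3,0,-0.08],[4.2,2.2,-3.3,0,-0.08],[4.2,2.2,-3.3,0,-0.08],[4.2,2.2,-3.3,0,-0.08]]'
python3 -m pendant '[[4.2,2.2,-3.3,0,-0.08],[4.2,2.2,-3.3,0,-0.067],[4.2,2,-2.8,0,0],[4.2,1.1,-1.7,0,0],[4.2,0.6,-0.85,0,0]]'
python3 -m pendant '[[4.2,0,0,0,0],[4.2,0,0,0,0],[4.2,0,0,0,0],[4.2,0,0,0,0],[4.2,0,0,0,0]]'
python3 -m pendant '[[4.2,0,0,0,0],[4.2,0,0,0,0],[4.2,0,0,0,0],[4.2,0,0,0,0],[4.2,0,0,0,0]]'
python3 look.py silver w10 100
```

```text
clock: 24.4
tool_pos: [546.9, 178.2, 115.7]
ee_rot: [0.0, 0.694, 0.72, 0.0]
ft_force: [1.3, 0.5, -1.0]
finger_gap: 45.2
gripper_force: 41.7
clock: 24.9
tool_pos: [627.8, 57.9, 115.3]
ee_rot: [0.0, 0.744, 0.668, -0.0]
ft_force: [-0.1, 0.2, -1.3]
finger_gap: 45.2
gripper_force: 41.7
clock: 25.4
tool_pos: [626.8, 61.6, 115.4]
ee_rot: [-0.0, 0.743, 0.669, 0.0]
ft_force: [0.0, -0.1, -2.1]
finger_gap: 45.2
gripper_force: 41.7
clock: 25.9
tool_pos: [627.0, 60.8, 115.3]
ee_rot: [-0.0, 0.743, 0.669, 0.0]
ft_force: [-1.1, 0.2, -1.2]
finger_gap: 45.4
gripper_force: 41.7
tool [627.   60.8 115.3] yaw -0.105 t 25.9
net0.82 23672 px 243 390 254 429 fit [ 6.2768e+02  6.1389e+01 -1.2100e-01  9.2400e-01] shift cm [0.07 0.05] dyaw -0.016
col 29292 px 233 398 0 299 fit [ 6.35392e+02  1.43280e+02 -1.06000e-01  4.32000e-01] shift cm [0.84 8.24] dyaw -0.001
yellow [ 274  197   85   57 4731] [627.8  68.7]
```

View pics/w10.png

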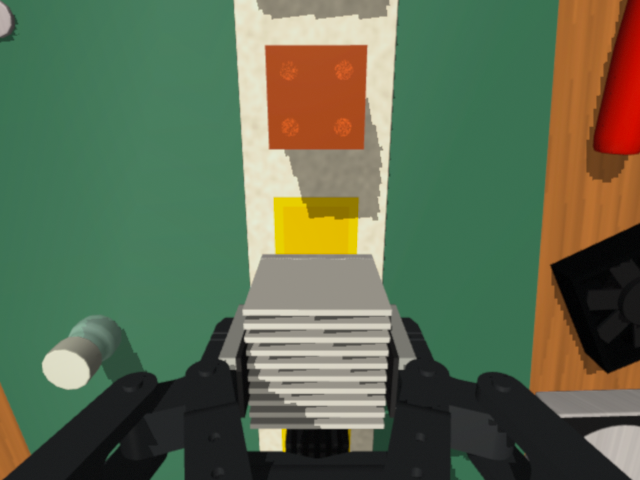

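```bash
python3 -m pendant '[[4.2,-0.04,-0.03,-2,0],[4.2,0,0,-3,0],[4.2,0,0,-2.4,0],[4.2,0,0,-1.3,0],[4.2,0,0,-0.5,0]]'
python3 -m pendant '[[4.2,0,0,0,0],[4.2,0,0,0,0],[4.2,0,0,0,0],[4.2,0,0,0,0],[4.2,0,0,0,0]]'
python3 -m pendant '[[5.5,0,0,0,0],[8.5,0,0,0,0],[8.5,0,0,0,0],[8.5,0,0,0,0],[8.5,0,0,0,0]]'
python3 -m pendant '[[8.5,0,0,2,0],[8.5,0,0,4,0],[8.5,0,0,4,0],[8.5,0,0,4,0],[8.5,-1,-1,3,0]]'
python3 -m pendant '[[8.5,-3,-3,0,0],[8.5,-3,-4,0,0],[8.5,-3,-4,0,0],[8.5,-2,-4,0,0],[8.5,-2,-4,0,0]]'
python3 -m pendant '[[8.5,0,-4,0,0],[8.5,0,-3,0,0],[8.5,0,-1,0,0],[8.5,0,0,0,0],[8.5,0,0,0,0]]'
python3 - <<'E'
from look import *
for n,z in (("black",6),("blue",6),("silver",6),("copper",6)): meas(n,"end_"+n,z,(130,215,210,460),"top")
E
```

```text
clock: 26.55
tool_pos: [625.6, 60.4, 22.8]
ee_rot: [-0.001, 0.743, 0.669, -0.001]
ft_force: [-30.7, -5.9, 78.7]
finger_gap: 45.1
gripper_force: 51.8
clock: 27.05
tool_pos: [626.7, 60.5, 23.5]
ee_rot: [0.0, 0.743, 0.669, 0.0]
ft_force: [-0.7, -0.2, -1.3]
finger_gap: 45.5
gripper_force: 41.8
clock: 27.55
tool_pos: [626.6, 60.5, 23.3]
ee_rot: [-0.0, 0.743, 0.669, -0.0]
ft_force: [0.5, 0.1, 0.3]
finger_gap: 85.0
gripper_force: 0.0
clock: 28.05
tool_pos: [617.5, 52.0, 196.0]
ee_rot: [0.0, 0.743, 0.67, 0.001]
ft_force: [-0.6, -0.7, -0.1]
finger_gap: 84.9
gripper_force: 0.0
clock: 28.55
tool_pos: [485.3, -140.9, 193.6]
ee_rot: [0.0, 0.743, 0.669, 0.0]
ft_force: [0.9, -0.5, 0.5]
finger_gap: 85.3
gripper_force: 0.0
clock: 29.05
tool_pos: [486.7, -218.2, 193.2]
ee_rot: [-0.0, 0.743, 0.669, 0.0]
ft_force: [0.5, 0.8, -0.4]
finger_gap: 84.7
gripper_force: 0.0
tool [ 486.7 -218.2  193.2] yaw -0.104 t 29.05
net0.58 728 px 389 417 165 194 fit [ 6.10378e+02 -1.09428e+02 -2.12000e-01  8.45000e-01] shift cm [12.36 10.88] dyaw -0.108
col 607 px 390 416 167 193 fit [ 6.08847e+02 -1.09130e+02 -2.79000e-01
[... 565 characters left out ...]
7120e+01 -8.60000e-02  9.17000e-01] shift cm [14.03 27.8 ] dyaw 0.017
col 8573 px 212 451 136 212 fit [ 6.27399e+02  4.61620e+01 -6.27000e-01  1.17000e-01] shift cm [14.05 26.44] dyaw -0.523
tool [ 486.8 -218.7  193.4] yaw -0.104 t 29.35
net0.94 971 px 242 274 143 178 fit [ 6.36924e+02  1.44513e+02 -6.70000e-02  9.11000e-01] shift cm [15.01 36.33] dyaw 0.037
net0.72 963 px 193 231 296 328 fit [3.76387e+02 2.15630e+02 2.69000e-01 9.40000e-01] shift cm [-11.04  43.44] dyaw 0.373
net0.58 875 px 248 286 311 348 fit [349.052 121.569  -0.591   0.921] shift cm [-13.77  34.03] dyaw -0.487
col 878 px 242 272 144 177 fit [6.36740e+02 1.45245e+02 3.70000e-02 8.31000e-01] shift cm [15.  36.4] dyaw 0.141
```

View pics/end_copper.png

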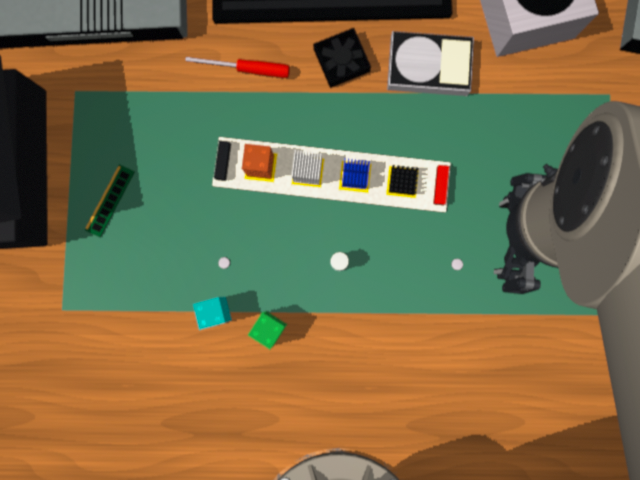

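All four stand upright on their squares, within about 2 mm of centre: copper (258,160), silver (307,167), blue (355,174), black (403,180). The look-alikes have not moved and the arm is clear, so I hand in.

```bash
python3 -c "
from rig import manip
print(manip.hand_in())"
```

```text
the job is handed in; nothing more can be done
None
```

The four heat sinks stand on the yellow squares in height order from red to black (black, blue, silver, copper), each within about 2 mm of centre by the top camera. All are released, and the job was handed in at about 29 s; the hand-in gave no verdict.

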